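# Sort the windowsill oddments into their trays

### The arm

A 7-joint arm with a two-finger parallel gripper is mounted at the origin on the work surface. World frame = base frame: x ahead of the robot, y to its left, z up, the work surface at z = 0. Lengths are in m, angles in rad, forces in N, time in s.
With the tool pointing down it reaches from about 0.4 to 0.85 m from the base axis. Payload 4.5 kg.
Tool frame: the origin (TCP) lies at the very end of the fingers, on their centre line; the grasp point (between the pads) lies 19 mm behind it; z points along the fingers, y is the line along which they close (so a half turn about z gives the same grasp; the last joint's range is limited). The gripper opens to 88 mm and grips with 3 to 60 N. Pads are 18 mm wide; open, the fingers measure 123 mm over their backs; the gripper's body (75 mm by 187 mm) begins 45 mm behind the grasp point.
Start: joints at [1.362, 0.689, -0.195, 1.565, 0.157, 0.902, -0.215], TCP at [0.15, -0.607, 0.239] pointing down, gripper open.
Joint ranges: [-3.01, 3.01], [-0.46, 2.08], [-1.47, 1.51], [0.13, 2.56], [-1, 4.14], [0.04, 2.09], [-2.66, 2.66]. Speed limits (rad/s): [2.57, 2.57, 3.14, 3.14, 3.14, 3.14, 3.14].

### API

Orientations are given as a unit quaternion [w, x, y, z].
In Python, from bench import robot, optics gives the robot as it stands. Calls block until the motion is done:
- robot.move_ptp(position, orientation): joint-space move of the TCP to a pose.
- robot.move_straight(position, attitude=None, feed=0.15, f_stop=None): straight line of the TCP; attitude=None keeps the orientation; feed is the mean speed in m/s. With f_stop (N) it stops when the force on the tool has changed by that much, and returns True; else False.
- robot.move_j(angles): joint-space move.
- robot.let_go() and robot.grasp(squeeze=None): open the fingers fully, or close them until they stop; squeeze is the grip in N (None keeps the last).
- robot.pause(seconds).
- robot.inverse_kinematics(position, orientation): joint angles nearest the present ones, or None.
- robot.read_state(): the state.
- optics.get_image(name): name is "scene" or "top" or "wrist"; returns the picture (400x640x3 uint8, red, green, blue); there is no depth.
- optics.camera_info(name): a dict with "fx", "fy", "cx", "cy" (pixels), "R" (3x3) and "t" (3): a world point X has camera coordinates R X + t; the wrist camera has in their place "hand_eye" (4x4, takes a point from camera to tool coordinates, whose origin is the TCP and whose axes are the flange's). Camera axes: x right, y down, z forward; pixel columns grow to the right and rows downward; lengths in m; the calibration is good to about 2 mm. A picture is of the moment at which its call begins: read the wrist's pose just before it. camera_info takes no time and is no camera call.
A pose or a line that the arm cannot do raises robot.MotionError and nothing moves.
- robot.job_done(): hands the job in; it is judged then, once.
The state is a dict: "clock": time; "joint_positions": joint angles; "joint_vel": joint speeds; "joint_efforts": joint torques, N m; "tool_pos": TCP position; "tcp_rot": TCP orientation; "ft_force": force on the tool from outside, world axes, zero at the start; "wrist_torque": the same for the moment, N m; "width": finger opening in m; "grip_force": force on a finger pad.
Only numpy, scipy, OpenCV 4.12 (cv2) and the standard library are available. Lean on these libraries where they do the work, as an engineer would, in place of code of your own. Each camera call takes 0.05 s, during which the arm holds its last target. There are 200 camera calls.

### The job

Sort the loose battery, thread spools and flat tins from the row on the sill into the round tray that already holds one of their kind: lay the battery flat on the tray floor beside the other battery, stand both thread spools upright on the tray floor beside the other spool, and stack both tins squarely on the tin in their tray so that the three make one straight pile. Set each thing down gently rather than dropping it, and leave the bird, the canister, the brush and the charger as they are, without pressing the charger's button.

Things in the scene. Friction and masses are not known exactly. Their poses are not given: they have to be found in the camera images.
- tray_tins: shallow round pale grey plastic tray, fixed to the sill; origin at the centre of its underside on the sill, z up. Floor 3 mm thick, wall 4 mm thick with its rim 20 mm above the sill; outer diameter 152 mm at the foot and 160 mm at the rim, inner diameter about 144 mm at the floor. All three trays look alike and change places; the tray is known by what lies in it: this one holds tin_first.
- tray_batteries: shallow round pale grey plastic tray, fixed to the sill; origin at the centre of its underside on the sill, z up. Floor 3 mm thick, wall 4 mm thick with its rim 20 mm above the sill; outer diameter 152 mm at the foot and 160 mm at the rim, inner diameter about 144 mm at the floor. All three trays look alike and change places; the tray is known by what lies in it: this one holds battery_first.
- tray_spools: shallow round pale grey plastic tray, fixed to the sill; origin at the centre of its underside on the sill, z up. Floor 3 mm thick, wall 4 mm thick with its rim 20 mm above the sill; outer diameter 152 mm at the foot and 160 mm at the rim, inner diameter about 144 mm at the floor. All three trays look alike and change places; the tray is known by what lies in it: this one holds spool_first.
- tin_first: flat round aluminium tin with a dark teal screw lid, 60 mm diameter, 18 mm high, about 60 g, lying flat; origin at the centre of its underside, z up. It starts near the middle of tray_tins and is the foot of the pile.
- tin_a: flat round aluminium tin with a dark teal screw lid, 60 mm diameter, 18 mm high, about 60 g, lying flat; origin at the centre of its underside, z up. Starts on the sill, in the mixed row in front of the trays.
- tin_b: flat round aluminium tin with a dark teal screw lid, 60 mm diameter, 18 mm high, about 60 g, lying flat; origin at the centre of its underside, z up. Starts on the sill in the mixed row, with battery_a lying on it.
- battery_first: block battery, black with a copper-coloured end and two steel studs on that end: 48 mm long (own x, studs at +x, 2 mm more), 26 mm wide (own y), 18 mm thick (own z), about 45 g, lying on a broad face; origin at the centre of its underside. It starts on the floor of tray_batteries, off to one side.
- battery_a: block battery, black with a copper-coloured end and two steel studs on that end: 48 mm long (own x, studs at +x, 2 mm more), 26 mm wide (own y), 18 mm thick (own z), about 45 g, lying on a broad face; origin at the centre of its underside. It starts lying on top of tin_b, its underside 18 mm above the sill.
- battery_first_mid (a point): the middle of battery_first, 9 mm above its origin
- battery_a_mid (a point): the middle of battery_a, 9 mm above its origin
- spool_first: sewing-thread spool, plastic, white ends, 30 mm diameter, 36 mm high, about 30 g, standing upright; origin at the centre of its underside, z up. Blue thread. It starts on the floor of tray_spools, off the middle.
- spool_a: sewing-thread spool, plastic, white ends, 30 mm diameter, 36 mm high, about 30 g, standing upright; origin at the centre of its underside, z up. Red thread. Starts on the sill in the mixed row.
- spool_b: sewing-thread spool, plastic, white ends, 30 mm diameter, 36 mm high, about 30 g, standing upright; origin at the centre of its underside, z up. Green thread. Starts on the sill in the mixed row.
- bird: bystander: blue ceramic bird figurine on a white round foot, loose, top 61 mm above the sill; origin under the centre of the 38 mm foot, beak along own +x reaching 36 mm from the origin, tail along -x reaching 44 mm, 36 mm across. Stands in the mixed row.
- canister: bystander: upright aluminium canister with a ribbed screw-top lid, loose, 47 mm diameter at the lid, 84 mm tall; origin at the centre of its underside. Stands in the mixed row.
- charger: bystander: white dome-shaped charger fixed to the sill, 85 mm diameter at the foot, 42 mm high, with a green press button (22 mm diameter) on the crown whose top is 48.5 mm above the sill; origin at the centre of its underside. Stands in the mixed row.
- charger_button (a joint): travel of the charger's button, m: 0 up, 0.004 fully pressed; a light spring (a few newtons)
- brush: bystander: blue plastic cleaning brush with white bristles, loose, 190 mm long, lying bristles down beyond the trays, roughly across the sill; own x is its length: the head (70 x 32 mm, 28 mm high) spans x +25 to +95 mm, the thin handle runs to -95 mm; origin on the sill under its middle.
Things that resemble listed ones, but are neither listed nor needed, are in the scene too. Leave any pink look-alike of the tin_a alone.

How it is judged:
By the outcome, as a careful person would: the job done as asked, in the order asked, and still so for the second after the job is handed in, with the robot touching nothing.
It also fails if it takes over 72 s, if anything falls off the work surface, if the arm or the gripper's body presses on something with over 40 N, if the wrist force passes 120 N, or if a joint passes its speed limit or range.

## Working session

There is one attempt and no reset: what is moved stays moved. The work goes in short steps, each a Python script; the robot and the scene stay as the last script left them, time stands still between calls to the robot, and variables do not carry over. Pictures are saved under pics/ and viewed, at most 10 in all, crops included, and the job is handed in when it is done.

```bash
mkdir -p pics; ls; python3 - <<'E'
from bench import robot, optics
import cv2, numpy as np
for n in ["top","scene"]:
    im=optics.get_image(n); np.save(f"pics/{n}.npy",im); cv2.imwrite(f"pics/{n}0.png",im[:,:,::-1])
    print(n,optics.camera_info(n))
print(optics.camera_info("wrist")); s=robot.read_state(); print(s)
E
```

```text
pics
top {'fx': 460.71204998908007, 'fy': 460.71204998908007, 'cx': 317.19272552889925, 'cy': 199.4000572029632, 'R': array([[-0.11694847, -0.99313301,  0.00314463],
       [-0.97104724,  0.11368245, -0.21010369],
       [ 0.20830342, -0.02762489, -0.97767405]]), 't': array([0.05628527, 0.61489485, 0.91739349])}
scene {'fx': 462.57668286950184, 'fy': 462.57668286950184, 'cx': 322.359336365228, 'cy': 197.6506596971514, 'R': array([[ 0.89564344,  0.44439522, -0.01832274],
       [ 0.22417494, -0.48662052, -0.84436134],
       [-0.38414636,  0.75213919, -0.53546074]]), 't': array([-0.53865227, -0.06198914,  1.42523501])}
{'fx': 299.86272052287285, 'fy': 299.86272052287285, 'cx': 321.12525610437046, 'cy': 202.4315998756834, 'hand_eye': array([[ 2.28209206e-04, -9.48663817e-01, -3.16286120e-01,
         8.14223592e-02],
       [ 9.99999972e-01,  1.98428919e-04,  1.26363003e-04,
         1.39772194e-03],
       [-5.71156962e-05, -3.16286140e-01,  9.48663836e-01,
        -1.46644283e-01],
       [ 0.00000000e+00,  0.00000000e+00,  0.00000000e+00,
         1.00000000e+00]])}
{'clock': 0.1, 'joint_positions': array([ 1.36179821,  0.68990218, -0.19450402,  1.56622315,  0.15729819,
        0.90254123, -0.21512639]), 'joint_vel': array([ 1.18413032e-03, -2.57424973e-03, -1.79434134e-05, -5.23106510e-03,
       -4.85255834e-04, -1.11574262e-04, -7.56704316e-04]), 'joint_efforts': array([-2.98488325e-03, -5.28501606e+01, -1.27119239e+00, -1.53837276e+01,
       -5.24843065e-02,  1.98900794e-03,  5.19025718e-05]), 'tool_pos': array([ 0.15007117, -0.60612407,  0.23799305]), 'tcp_rot': array([-8.24842451e-04,  9.92637749e-01,  1.21118081e-01, -1.69510936e-04]), 'ft_force': array([ 0.0287582 , -0.87244496,  0.5820872 ]), 'wrist_torque': array([ 0.04208463,  0.00253367, -0.01306224]), 'grip_force': 0.0, 'width': 0.0880287672311501}
```

View pics/top0.png

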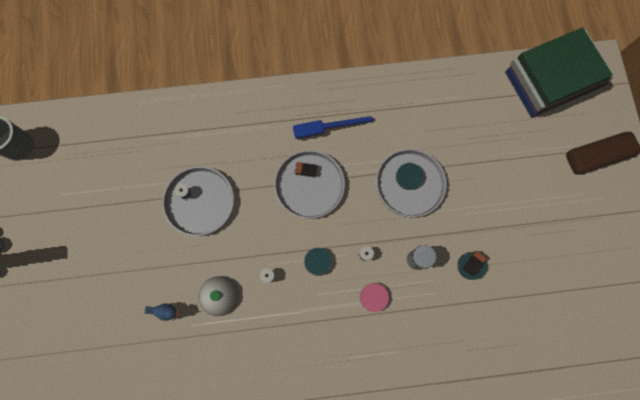

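View pics/scene0.png

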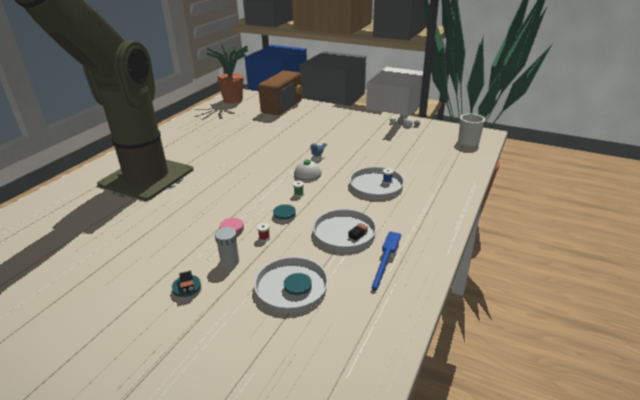

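The top view shows these candidates:
- **Tins:** teal at (319,262) is tin_a, and (472,265) with the battery on it is tin_b. (410,176) is tin_first in its tray. The pink disc at (375,297) is the decoy.
- **Batteries:** (475,264) is battery_a and (307,170) is battery_first.
- **Spools:** (367,253) and (267,275) are loose, and (184,190) is spool_first. The scene view shows red at (264,232) and green at (298,189).
- **Bystanders:** canister (423,257), charger (218,296), bird (160,312), brush (333,126).

Next I'll measure these and check them in one close crop.

```bash
cat > h.py <<'E'
from bench import robot, optics
import cv2, numpy as np
from scipy.spatial.transform import Rotation as Rn
def cam(name):
    c=optics.camera_info(name)
    K=np.array([[c["fx"],0,c["cx"]],[0,c["fy"],c["cy"]],[0,0,1]])
    if name=="wrist":
        s=robot.read_state(); q=s["tcp_rot"]; R=Rn.from_quat([q[1],q[2],q[3],q[0]]).as_matrix()
        H=c["hand_eye"]; Rc=(R@H[:3,:3]).T; o=R@H[:3,3]+s["tool_pos"]
    else: Rc=c["R"]; o=-Rc.T@c["t"]
    return K,Rc,o
def ray(C,uv,z):
    K,R,o=C; d=R.T@np.linalg.inv(K)@np.array([uv[0],uv[1],1.]); return (o+d*(z-o[2])/d[2])[:2]
def proj(C,X):
    K,R,o=C; p=K@R@(np.asarray(X,float)-o); return p[:2]/p[2]
def rectify(im,C,ctr,z,half=.05,res=.0005):
    "orthophoto of the plane at z: columns = +x, rows = +y"
    K,R,o=C; S=np.array([[res,0,ctr[0]-half],[0,res,ctr[1]-half],[0,0,z],[0,0,1]])
    n=int(2*half/res); return cv2.warpPerspective(im,np.linalg.inv(K@R@np.c_[np.eye(3),-o]@S),(n,n),flags=cv2.INTER_CUBIC)
def blobs(m,amin=8):
    n,_,st,ce=cv2.connectedComponentsWithStats(m.astype(np.uint8)); return [(ce[i],st[i]) for i in range(1,n) if st[i,4]>=amin]
E
python3 - <<'E'
from h import *
im=np.load("pics/top.npy"); C=cam("top"); hsv=cv2.cvtColor(im,cv2.COLOR_RGB2HSV)
roi=np.zeros(im.shape[:2],bool); roi[100:340,120:500]=1
print("o",C[2])
for n,uv,z in [("tin_a",(319,262),.018),("tin_b",(472,265),.018),("bat_a",(474,263),.036),("tin1",(410,176),.021),("bat1",(307,170),.021),("red",(367,253),.036),("green",(267,275),.036),("sp1",(184,190),.039),("canister",(424,257),.084),("charger",(216,296),.045),("bird",(165,312),.03),("trayS",(200,200),.01),("trayB",(310,185),.01),("trayT",(411,183),.01),("pink",(375,297),.018)]:
    print(n,ray(C,uv,z).round(3),hsv[int(uv[1]),int(uv[0])],im[int(uv[1]),int(uv[0])])
a=im[225:325,250:500]; cv2.imwrite("pics/crop.png",cv2.resize(a,None,fx=3,fy=3,interpolation=cv2.INTER_CUBIC)[:,:,::-1])
E
```

```text
o [0.41257822 0.01133891 1.02592649]
tin_a [ 0.489 -0.005] [88 91 67] [43 67 65]
tin_b [ 0.443 -0.334] [23 59 39] [39 37 30]
bat_a [ 0.446 -0.333] [21 61 42] [42 39 32]
tin1 [ 0.656 -0.231] [93 88 61] [40 59 61]
bat1 [ 0.697 -0.002] [10 21 36] [36 34 33]
red [ 0.494 -0.109] [24 25 51] [51 50 46]
green [0.473 0.108] [26 31 58] [58 57 51]
sp1 [0.678 0.272] [ 24  17 152] [152 150 142]
canister [ 0.469 -0.217] [ 83  17 122] [114 122 120]
charger [0.442 0.217] [ 66 141 101] [ 45 101  56]
bird [0.422 0.329] [105 110 100] [ 57  78 100]
trayS [0.658 0.245] [ 10   5 146] [146 144 143]
trayB [ 0.664 -0.005] [  0   2 139] [139 138 138]
trayT [ 0.642 -0.234] [93 89 66] [43 64 66]
pink [ 0.401 -0.115] [173 113 160] [160  89 106]
```

View pics/crop.png

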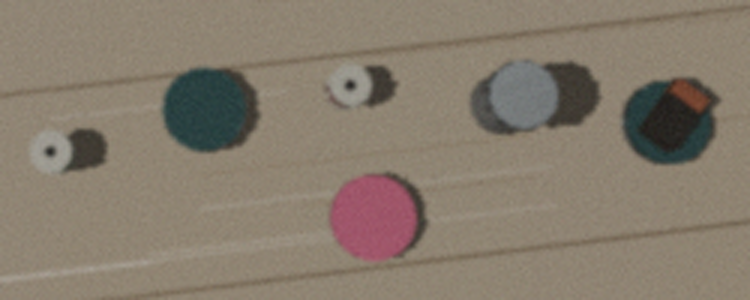

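The crop confirms the choice. Tin_a is teal at left, the pink disc is the decoy, the canister stands between the red spool and tin_b, and battery_a lies on tin_b with its copper end up and to the right. Next I'll refine the poses and move above battery_a.

```bash
cat >> h.py <<'E'
def q(a): return [0,np.cos(a/2),np.sin(a/2),0]
def best(p,a):
    "of the two equivalent yaws the one with least wrist travel"
    j0=robot.read_state()["joint_positions"]; o=[]
    for b in (a,a+np.pi,a-np.pi):
        j=robot.inverse_kinematics(list(p),q(b))
        if j is not None: o.append((np.abs(np.array(j)-j0).max(),b))
    return min(o)[1]
def over(xy,a,z=.14):
    a=best([*xy,z],a); robot.move_ptp([*xy,z],q(a)); return a
def battery(im,C,ctr,z):
    "centre of the top face and axis angle, from the black and copper parts"
    r=rectify(im,C,ctr,z); h=cv2.cvtColor(r,cv2.COLOR_RGB2HSV)
    cop=((h[...,0]<14)|(h[...,0]>172))&(h[...,1]>85)&(h[...,2]>45)
    b=max(blobs(cop),key=lambda t:t[1][4]); blk=(h[...,2]<55)&(h[...,1]<110)
    blk=cv2.morphologyEx(blk.astype(np.uint8),cv2.MORPH_OPEN,np.ones((7,7)))
    w=lambda p:np.array(ctr)-.05+np.array(p)*.0005
    k=max(blobs(blk),key=lambda t:t[1][4]); d=w(b[0])-w(k[0])
    cv2.imwrite("pics/bat_%d.png"%(z*1000),np.hstack([r[...,::-1],cv2.merge([blk*255,blk*0,cop.astype(np.uint8)*255])]))
    return w(k[0]).round(4),k[1][4]*.25,w(b[0]).round(4),b[1][4]*.25,round(np.degrees(np.arctan2(d[1],d[0])),1)
E
python3 - <<'E'
from h import *
im=np.load("pics/top.npy"); C=cam("top")
print("bat_a",battery(im,C,(.446,-.333),.036)); print("bat1",battery(im,C,(.697,-.002),.021))
a=over((.446,-.333),np.radians(0)); s=robot.read_state(); print(a,s["clock"],s["joint_positions"].round(2))
C=cam("wrist"); w=optics.get_image("wrist"); np.save("pics/w1.npy",w)
print("w bat_a",battery(w,C,(.446,-.333),.036))
a=cv2.imread("pics/bat_36.png"); b=cv2.imread("pics/bat_21.png")
cv2.imwrite("pics/v1.png",np.vstack([np.hstack([cv2.resize(a,(600,300)),]),np.hstack([cv2.resize(b,(600,300))])]))
E
```

```text
bat_a (array([ 0.4408, -0.329 ]), np.float64(1241.5), array([ 0.4591, -0.347 ]), np.float64(426.0), np.float64(-44.6))
bat1 (array([ 0.6969, -0.0071]), np.float64(914.5), array([0.704 , 0.0157]), np.float64(359.0), np.float64(72.8))
0.0 1.6333 [ 0.6   0.74 -0.07  1.87  0.09  0.54 -1.1 ]
w bat_a (array([ 0.4436, -0.3471]), np.float64(85.25), array([ 0.4589, -0.3482]), np.float64(371.5), np.float64(-4.2))
```

View pics/v1.png

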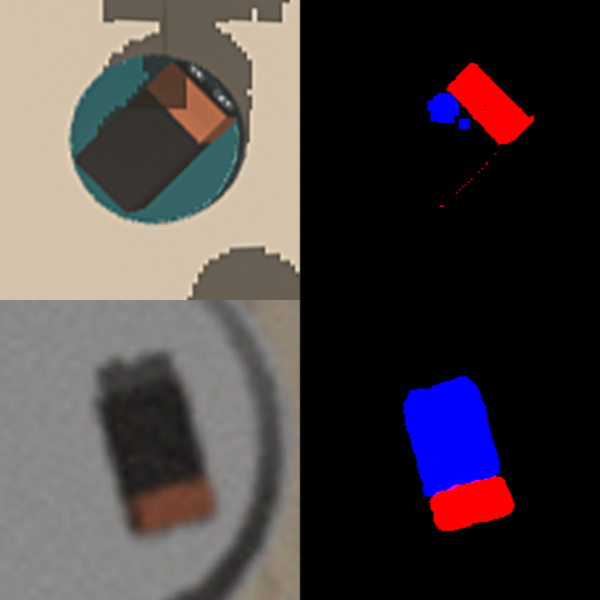

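The left ortho shows battery_a cleanly: far end mid at ortho (103,186), axis about -45°, so its centre is near (0.447,-0.338). Battery_first is near (0.698,-0.004) with its axis at 73°. Now I'll move battery_a.

```bash
cat >> h.py <<'E'
def st(): s=robot.read_state(); return round(s["clock"],2),s["tool_pos"].round(4),s["ft_force"].round(1),round(s["width"],4),round(float(s["grip_force"]),1)
def pick(xy,a,z,N=15):
    a=over(xy,a,.10) if robot.read_state()["tool_pos"][2]>.09 else a
    robot.move_straight([*xy,z+.012],feed=.12); robot.move_straight([*xy,z],feed=.04)
    robot.grasp(N); print("grasp",st()); robot.move_straight([*xy,.12],feed=.15); print("lift",st())
def place(xy,a,z):
    a=over(xy,a,z+.05); robot.pause(.15); robot.move_straight([*xy,z+.008],feed=.12); robot.pause(.2)
    hit=robot.move_straight([*xy,z-.0015],feed=.015,f_stop=2.5); print("down",hit,st())
    robot.let_go(); robot.pause(.1); print("open",st()); robot.move_straight([*xy,z+.06],feed=.15)
E
python3 - <<'E'
from h import *
pick((.447,-.338),np.radians(-45),.023)
place((.643,-.006),0,.008)
print(st()); a=over((.655,-.006),0,.16)
C=cam("wrist"); w=optics.get_image("wrist"); np.save("pics/w2.npy",w); cv2.imwrite("pics/w2.png",w[...,::-1])
E
```

```text
grasp (4.33, array([ 0.447, -0.338,  0.023]), array([-0.5,  0.6, -0.8]), 0.0257, 15.0)
lift (5.13, array([ 0.4466, -0.3376,  0.1195]), array([-0.1,  0.6, -1.2]), 0.0253, 15.0)
down True (7.97, array([ 0.6429, -0.006 ,  0.008 ]), array([-0.2, -0.2,  4.5]), 0.0259, 15.0)
open (9.07, array([ 0.6422, -0.0059,  0.0075]), array([-0.2, -0.2,  0.1]), 0.0881, 0.0)
(9.62, array([ 0.6427, -0.0059,  0.0679]), array([-0.7, -0.5, -1.1]), 0.0883, 0.0)
```

View pics/w2.png

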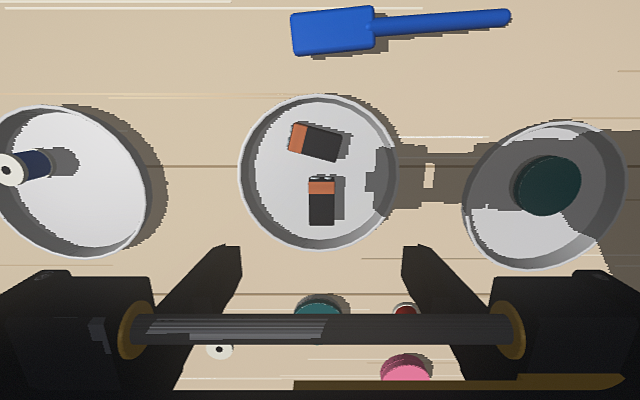

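The battery lies flat on the floor at about (321,200), beside battery_first at (318,142). Next come the two spools.

```bash
python3 - <<'E'
from h import *
u=np.array([.595,.80]); c=np.array([.658,.245]); a=np.arctan2(u[1],u[0])
pick((.494,-.109),np.pi/2,.018,12)
place(c-.004*u,a,.021)
pick((.473,.108),np.pi/2,.018,12)
place(c-.041*u,a,.021)
print(st())
over(c,a,.16); w=optics.get_image("wrist"); cv2.imwrite("pics/w3.png",w[...,::-1])
over((.489,-.005),np.pi/2,.16); C=cam("wrist"); w=optics.get_image("wrist"); np.savez("pics/w4",w=w,K=C[0],R=C[1],o=C[2]); cv2.imwrite("pics/w4.png",w[...,::-1]); print(st())
E
```

```text
grasp (13.07, array([ 0.494, -0.109,  0.018]), array([ 0.9, -0.4,  0.8]), 0.0299, 12.0)
lift (13.91, array([ 0.4936, -0.1087,  0.1195]), array([-0.6,  0.5, -0.9]), 0.0297, 12.0)
down True (16.74, array([0.6555, 0.2417, 0.021 ]), array([ 0.3, -0.6,  4.2]), 0.0292, 12.0)
open (17.81, array([0.6548, 0.2414, 0.0203]), array([ 0.2, -0.5, -0.3]), 0.0878, 0.0)
grasp (21.82, array([0.473, 0.108, 0.018]), array([-0.5,  0.4, -0.3]), 0.0295, 12.0)
lift (22.65, array([0.4726, 0.1078, 0.1195]), array([ 0.8,  0.2, -0.9]), 0.0294, 12.0)
down True (24.84, array([0.6336, 0.2122, 0.0209]), array([-0.4, -0. ,  4.7]), 0.0298, 12.0)
open (25.91, array([0.6329, 0.212 , 0.0205]), array([-1. ,  0.3,  1.2]), 0.088, 0.4)
(26.46, array([0.6334, 0.2119, 0.0808]), array([-0. , -0.1, -0.3]), 0.0884, 0.0)
(28.17, array([ 0.4903, -0.0037,  0.1599]), array([-0.4,  0.3, -0.2]), 0.0879, 0.0)
```

View pics/w3.png

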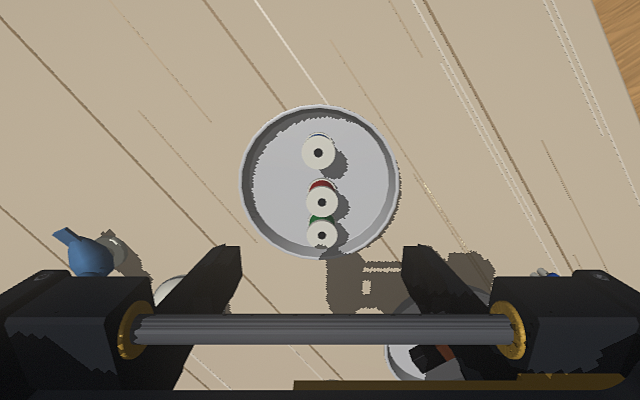

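View pics/w4.png

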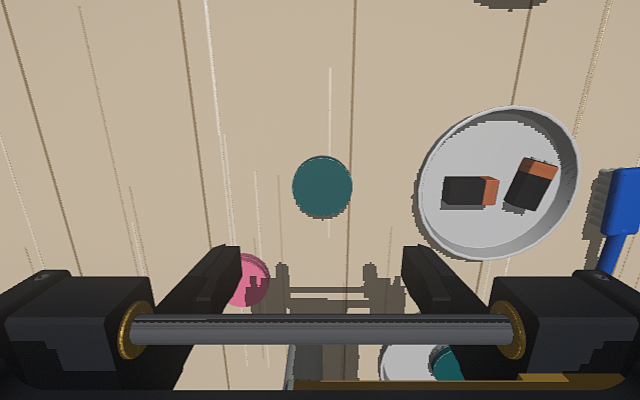

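The three spools stand upright in a line at rows 152, 202 and 235 near column 320. In the second picture tin_a is at (322,187). For the tins I'll measure with the camera straight above each one, so that only the lid shows.

```bash
cat >> h.py <<'E'
def tin(xy,a,ztop,n=2):
    "put the wrist camera straight above the tin and take the centroid of its lid"
    xy=np.array(xy,float)
    p=xy-.0814*np.array([np.cos(a),np.sin(a)]); robot.move_ptp([*p,.12+ztop],q(a)); robot.pause(.4)
    C=cam("wrist"); w=optics.get_image("wrist"); r=rectify(w,C,xy,ztop,.06); h=cv2.cvtColor(r,cv2.COLOR_RGB2HSV)
    m=((h[...,0]>78)&(h[...,0]<105)&(h[...,1]>70)).astype(np.uint8); m=cv2.morphologyEx(m,cv2.MORPH_OPEN,np.ones((5,5)))
    cn=max(cv2.findContours(m,cv2.RETR_EXTERNAL,cv2.CHAIN_APPROX_NONE)[0],key=cv2.contourArea); hull=cv2.convexHull(cn)
    e=cv2.fitEllipse(hull); M=cv2.moments(hull); cc=np.array([M["m10"],M["m01"]])/M["m00"]
    cv2.imwrite("pics/tin.png",np.hstack([r[...,::-1],cv2.merge([m*255]*3)]))
    pos=xy-.06+cc*.0005; print("tin",pos.round(4),(xy-.06+np.array(e[0])*.0005).round(4),"diam mm",np.round(np.array(e[1])*.5,1),st()[0]); return pos
E
python3 - <<'E'
from h import *
for p in [(.489,-.005),(.443,-.334),(.656,-.231)]:
    for a in (-90,90):
        a=np.radians(a); r=[robot.inverse_kinematics([*p,.003],q(a)),robot.inverse_kinematics([p[0]-.0814*np.cos(a),p[1]-.0814*np.sin(a),.14],q(a))]
        print(p,a.round(2),[None if j is None else np.round(j,2) for j in r])
E
```

```text
(0.489, -0.005) -1.57 [array([ 0.25,  1.01, -0.55,  2.09,  1.34,  0.47,  1.76]), array([ 0.4 ,  0.97, -1.19,  2.02,  1.11,  1.02,  1.77])]
(0.489, -0.005) 1.57 [array([-0.01,  0.95, -0.12,  2.11,  0.84,  0.13, -0.91]), array([ 0.36,  0.72, -0.45,  2.03,  0.61,  0.53, -0.53])]
(0.443, -0.334) -1.57 [array([ 1.08,  1.18, -0.96,  1.89,  1.31,  0.9 ,  2.56]), array([ 1.08,  1.01, -1.24,  1.97,  1.13,  1.09,  2.46])]
(0.443, -0.334) 1.57 [array([ 0.81,  1.01, -0.43,  1.9 ,  0.94,  0.45, -0.31]), array([ 0.99,  0.85, -0.57,  1.7 ,  0.61,  0.79,  0.13])]
(0.656, -0.231) -1.57 [array([ 0.72,  1.28, -1.02,  1.42,  1.16,  1.1 ,  2.62]), array([-0.04,  0.9 ,  0.39,  1.51, -0.42,  0.81, -2.63])]
(0.656, -0.231) 1.57 [array([ 0.5 ,  1.12, -0.47,  1.44,  0.64,  0.74, -0.22]), array([ 0.63,  0.99, -0.57,  1.28,  0.55,  1.03, -0.01])]
```

```bash
python3 - <<'E'
from h import *
a=np.pi/2
pa=tin((.489,-.005),a,.018); pa=tin(pa,a,.018) if np.hypot(*(pa-[.489,-.005]))>.008 else pa
cv2.imwrite("pics/tinA.png",cv2.imread("pics/tin.png"))
p1=tin((.656,-.231),a,.021); p1=tin(p1,a,.021) if np.hypot(*(p1-[.656,-.231]))>.008 else p1
np.save("p1.npy",p1); np.save("pa.npy",pa)
cv2.imwrite("pics/v5.png",np.vstack([cv2.imread("pics/tinA.png"),cv2.imread("pics/tin.png")]))
E
```

```text
tin [ 0.4903 -0.0032] [ 0.4904 -0.0032] diam mm [59.7 60.1] 29.05
tin [ 0.6574 -0.2325] [ 0.6574 -0.2325] diam mm [59.8 60.2] 30.58
```

View pics/v5.png

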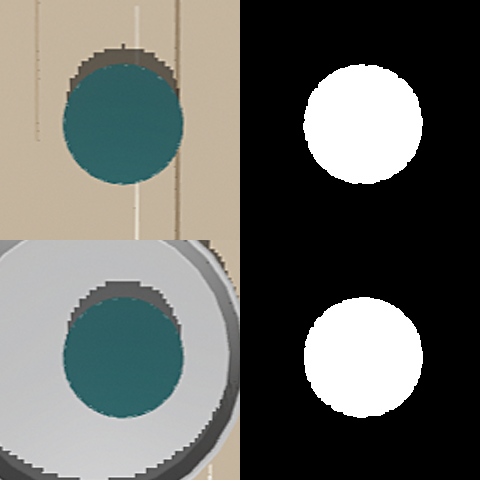

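Both lids give clean circles of about 60 mm. Now I'll stack tin_a and measure the result from the same relative view.

```bash
python3 - <<'E'
from h import *
a=np.pi/2; pa=np.load("pa.npy"); p1=np.load("p1.npy")
pick(pa,a,.003,20); place(p1,a,.024)
s=robot.read_state(); print(s["tcp_rot"].round(3),st())
p2=tin(p1,a,.039); print("err mm",((p2-p1)*1000).round(2))
pb=tin((.443,-.334),a,.018); np.save("pb.npy",pb)
E
```

```text
grasp (33.76, array([ 0.4904, -0.0033,  0.0031]), array([-0.4, -0.2,  1.2]), 0.0594, 20.0)
lift (34.69, array([ 0.4898, -0.0034,  0.1193]), array([ 0.3,  0.4, -0.6]), 0.0593, 20.0)
down True (37.17, array([ 0.6573, -0.2325,  0.0242]), array([-0.2,  0.4,  5.5]), 0.0597, 20.0)
open (37.87, array([ 0.6564, -0.2325,  0.0233]), array([0.2, 0.1, 0.2]), 0.0884, 0.0)
[-0.001  0.707  0.707 -0.001] (38.42, array([ 0.657 , -0.2327,  0.0839]), array([ 0.2, -0.5, -1. ]), 0.088, 0.0)
tin [ 0.6565 -0.2325] [ 0.6565 -0.2325] diam mm [59.8 60.3] 39.39
err mm [-0.91  0.03]
tin [ 0.4417 -0.3369] [ 0.4417 -0.3369] diam mm [59.7 60.1] 40.78
```

```bash
python3 - <<'E'
from h import *
a=np.pi/2; pb=np.load("pb.npy"); p1=np.load("p1.npy")
pick(pb,a,.003,20); place(p1+[.00045,0],a,.042)
p3=tin(p1,a,.057); print("err mm",((p3-p1)*1000).round(2))
robot.move_ptp([.45,-.05,.3],q(a)); print(st())
for n in ["top","scene"]: cv2.imwrite(f"pics/{n}1.png",optics.get_image(n)[...,::-1])
t0,t1,s1=[cv2.imread("pics/"+f) for f in ("top0.png","top1.png","scene1.png")]
cv2.imwrite("pics/fin.png",np.vstack([cv2.resize(t1[110:330,130:510],(640,370)),s1[140:320,130:450].repeat(2,0).repeat(2,1)[:230*1]]) if 0 else np.vstack([cv2.resize(t1[110:330,130:510],(520,300)),cv2.resize(s1[130:320,130:460],(520,300))]))
E
```

```text
grasp (43.08, array([ 0.4417, -0.337 ,  0.0031]), array([ 0.4, -1. ,  0.6]), 0.0593, 20.0)
lift (44.01, array([ 0.441 , -0.3367,  0.1193]), array([-0.2,  0.2, -0.3]), 0.0598, 20.0)
down True (46.34, array([ 0.6577, -0.2326,  0.0421]), array([-0.2, -0.1,  4.9]), 0.0593, 20.0)
open (47.03, array([ 0.657 , -0.2325,  0.0413]), array([-0.4,  0.5, -0.2]), 0.0883, 0.0)
tin [ 0.6569 -0.2326] [ 0.657  -0.2326] diam mm [59.7 60.4] 48.55
err mm [-0.44 -0.06]
(49.89, array([ 0.451 , -0.0507,  0.2999]), array([0.8, 0.1, 0.1]), 0.0879, 0.0)
```

View pics/fin.png

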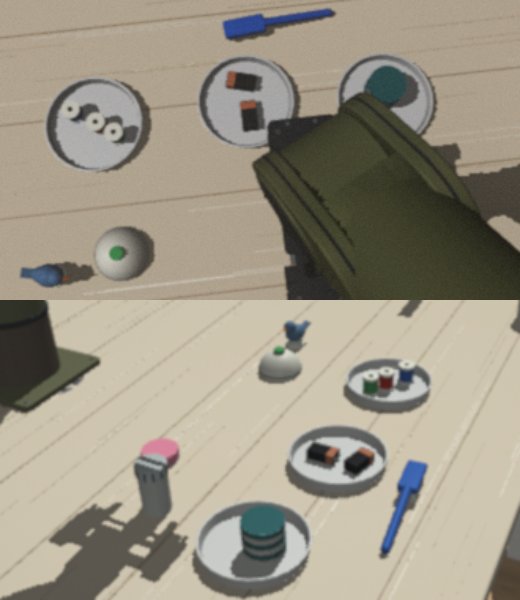

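The final views show the battery flat beside its twin, three spools upright and the three tins in a straight pile. Bird, charger, canister, brush and pink decoy all look undisturbed.

```bash
python3 -c "
from bench import robot
print(robot.job_done())"
```

```text
the job is handed in; nothing more can be done
None
```

The job is handed in at about 50 s on the robot's clock: the battery and both spools are in their trays, the three tins are stacked to within about 1 mm, and the bystanders look undisturbed in the final pictures; no verdict was returned.

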